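Slide the backup battery into its charging dock and switch it on

TASK

Push the heavy backup battery box low at its base so that it slides across the desk, without tipping, into its charging dock until it stands square and fully home against the back stop; then press the green button on its top all the way down, and let it come up again. Only push and press with the fingers: do not lift the box, do not touch its carry handle, do not press the button before the box is home, and leave the mug, the label roll and the correction fluid where they stand.

Things in the scene. Friction and masses are not known exactly. Their poses are not given: they have to be found in the camera images.
- battery: Heavy backup battery box (about 1.5 kg). Black base 110 (x) x 220 (y) mm, 45 mm high; on it a grey body 66 x 212 mm up to 150 mm high, set back to leave a 40 mm deep ledge at the front (-x) and 4 mm at the back. Pushed more than about 45 mm above the desk it may tip. Origin: centre of the underside on the desk; x from front to back (back goes into the dock first), y along its length, z up.
- push (a point): Middle of the front face of the box's black base, 25 mm above the desk (x = -55 mm, y = 0 of the box). The face is flat and upright, 220 mm long, from 3 to 45 mm above the desk. Smooth plastic; sliding takes about 7 to 20 N. The box starts 100 to 125 mm short of its place, up to 20 mm to one side and up to 0.18 rad turned against the dock. Axes as the box.
- dock: Low charging dock fixed to the desk, no floor: dark back stop 36 mm high and two slippery grey side rails 22 mm high. Origin: on the desk at the middle of the box's place. x points from the mouth (robot's side) to the stop: push the box along +x. When home, the box's origin is at x = +2 mm, y within 6 mm, and the axes agree.
- dock_stop (a point): Middle of the front face of the dock's back stop, 18 mm above the desk, at x = +57 mm of the dock. Side rails: inner faces 116 mm either side of the middle, from the stop 52 mm towards the mouth, then flaring out over a further 25 mm to about 128 mm. Axes as the dock.
- handle: Black carry handle on top of the box, part of the box: an upright bow along the box's y, 96 mm long over all, 12 mm thick, standing 38 mm above the box's top. Origin: midway between its feet on the box's top, at x = +18 mm, y = 0, z = 150 mm of the box. Not to be touched by the fingers.
- start_top (a point): Centre of the top face of the green round button (24 mm across, in a black collar 40 mm across) on the box's top, at x = +6 mm, y = +80 mm of the box; 172 mm above the desk when up. Axes as the box.
- start (a joint): Travel of the green button in m: 0 up, 0.006 fully down (about 5 N); it springs back when let go.
- mug: White mug, 95 mm high, 92 mm across with a handle; origin on the desk under its middle (about 15 mm off the cup's axis). Leave alone.
- roll: Small white roll of labels, 62 mm across, 40 mm high; origin under its centre. Leave alone.
- corr: Small bottle of correction fluid with a black cap, 28 mm across, 65 mm high; origin under its centre. Leave alone.

How it is judged (in metres and radians):
On the way, in this order (a step that is already met when the one before it is completed fails the run):
1. the box stands upright, square and home in the dock (x of battery in the frame of dock above -0.004 m and y of battery in the frame of dock between -0.012 and 0.012 m and angle between the x axis of battery and the x axis of dock, either way round below 0.06 rad and angle between battery's own z axis and vertical below 0.05 rad and height (world z) of battery below 0.006 m), for 0.2 s.
2. the green button is pressed all the way down (value of joint start above 0.0045 m), for 0.05 s.
At the end, for the whole second after the job is handed in: The box stands upright on the desk at rest in the dock, its back within 6 mm of the stop, within 12 mm of the dock's middle line and turned less than 0.06 rad against it; the button has been pressed at least 4.5 mm down after that and is up again (all of step 1 and value of joint start below 0.0015 m and linear speed of battery below 0.01 m/s); the robot touches nothing.
It fails at once if the box tips more than 0.15 rad (angle between battery's own z axis and vertical above 0.15 rad).
It fails at once if the box is lifted more than 12 mm (height (world z) of battery above 0.012 m).
It fails at once if the fingers touch the carry handle with more than 1 N (contact force between the fingers and handle above 1 N).
It fails at once if the button is pressed before the box is home (value of joint start above 0.003 m and x of battery in the frame of dock below -0.01 m).
It fails at once if the mug, the label roll or the correction fluid is moved more than 20 mm (distance of any of mug, roll, corr from where it was at the start of the episode above 0.02 m).
It also fails if it takes over 54 s, if anything falls off the work surface, if the arm or the gripper's body presses on something with over 40 N, if the wrist force passes 120 N, or if a joint passes its speed limit or range.

ROBOT

A 6-joint arm with a two-finger parallel gripper is mounted at the origin on a cart in front of the work surface, level with it; the furniture and walls round the work are solid. World frame = base frame: x ahead of the robot, y to its left, z up, the work surface at z = 0. Lengths are in m, angles in degrees, forces in N, time in s.
With the tool pointing down it reaches from about 0.4 to 0.825 m from the base axis. Payload 7 kg.
Tool frame: the origin (TCP) lies between the finger pads; the fingertips stand env.nose_length ahead of it and the grasp point (between the pads) lies 2 mm behind it (env.nose_length is the distance from the TCP to the fingertips, in m); z points along the fingers, y is the direction in which the jaws open and shut (so a half turn about z gives the same grasp; the last joint's range is limited). The gripper opens to 88 mm and grips with 3 to 60 N. Pads are 19 mm wide; open, the fingers measure 130 mm over their backs; the gripper's body (78 mm by 193 mm) begins 47 mm behind the grasp point.
Start: joints at [-47.836, 20.546, 0.682, 0, -70.136, -16.507], TCP at [0.292, -0.608, 0.244] pointing down, gripper open.
Joint ranges: [-176.03, 176.03], [-82.01, 121.73], [-58.28, 71.71], [-173.87, 95.51], [-174.79, -0.11], [-173.66, 173.66]. Speed limits (degrees/s): [136.94, 136.94, 172.46, 180, 180, 180].

INTERFACE

Orientations are given as [roll, pitch, yaw] about the fixed x, y, z axes, in that order (R = Rz(yaw) Ry(pitch) Rx(roll)).
In Python, from cell import env gives the robot as it stands.
- The arm moves only by the tool drive_tool, never from a script. Its argument "deltas" is text: rows parted by semicolons, each of 7 numbers parted by spaces: the opening, from -1 (shut) to 1 (fully open), so that 0 is half open, then the shift along the tool's x, y, z in cm, then the turn, a rotation vector about the tool's x, y, z in rad. A call has 1 to 8 rows; each row is the pose to reach, as a shift and turn from the pose measured when the call began, along the tool's axes at that moment; what a row does not reach only later rows make up. A row lasts 1/10 s, in which the tool goes at most 50 mm and 8.59 degrees, less where a joint would pass 70% of its speed; a pose out of reach is approached as far as the arm can. A call with a gripper value outside its range is refused whole. The fingers move at their own pace and stop on an object; "grip_force" is the grip in N (left out, the last holds). Time passes only in rows, so rows that repeat a pose let the fingers close. It gives the time, the measured TCP pose, the force and the opening at its end, in the units of the state.
- env.get_obs(): the state, without advancing time (a new reading comes with each control period).
- env.camera(name): name is "scene" or "top" or "wrist"; returns (picture, depth): 420x560x3 uint8, blue, green, red; 420x560 float32, m along the optical axis (not along the pixel's ray), 0 where there is no reading.
- env.camera_info(name): a dict with "fovy" (degrees; the focal length in pixels is half the picture's height over the tangent of half this angle, whatever the lens; pixels are square), "cx", "cy" (the principal point, pixels), "camera_from_world" (4x4, takes a point from world to camera coordinates). Camera axes: x right, y down, z forward; pixel columns grow to the right and rows downward; lengths in m; the calibration is good to about 2 mm. A picture is of the moment at which its call begins: read the wrist's pose just before it. camera_info takes no time and is no camera call; for the wrist camera it gives the pose at the moment of the call.
- env.sign_off(): hands the job in, once; it reports no verdict.
The state is a dict: "time_s": time; "qpos": joint angles; "dq": joint speeds; "joint_torque": joint torques, N m; "eef_pos": TCP position; "tcp_rot": TCP orientation; "contact_force": force on the tool from outside, world axes, zero at the start; "wrist_torque": the same for the moment, N m; "opening": opening from 0.0 (shut) to 1.0 (fully open).
Only numpy, scipy, OpenCV 4.12 (cv2) and the standard library are available. Lean on these libraries where they do the work, as an engineer would, in place of code of your own. Each camera call takes 0.05 s, during which the arm holds its last target.

## Working session

There is one attempt and no reset: what is moved stays moved. The work goes in short steps, Python scripts to look and compute and a tool call to move; the robot and the scene stay as the last step left them, time stands still between calls to the robot, and variables do not carry over. Pictures are saved under pics/ and viewed, and the job is handed in when it is done.

Besides the shell and the picture viewer there is one more tool, called after "Call:" as name(argument=value, ...) on one line, values as JSON. drive_tool: Moves the arm, as the interface text tells. Its arguments: {"type":"object","properties":{"deltas":{"type":"string"},"grip_force":{"type":"number"}},"required":["deltas"]}

```bash
ls; mkdir -p pics
cat > h.py <<'E'
import numpy as np, cv2
from cell import env
def K(n):
    i=env.camera_info(n); f=210/np.tan(np.radians(i['fovy'])/2); return f,i['cx'],i['cy'],np.array(i['camera_from_world'])
def world(n,u,v,d,k=None):
    f,cx,cy,T=k or K(n); p=np.array([(u-cx)*d/f,(v-cy)*d/f,d,1]); return (np.linalg.inv(T)@p)[:3]
def onplane(n,u,v,z,k=None):
    f,cx,cy,T=k or K(n); Ti=np.linalg.inv(T); r=Ti[:3,:3]@np.array([(u-cx)/f,(v-cy)/f,1]); o=Ti[:3,3]
    return o+r*(z-o[2])/r[2]
def proj(n,p,k=None):
    f,cx,cy,T=k or K(n); c=T@np.append(p,1); return c[0]/c[2]*f+cx,c[1]/c[2]*f+cy
E
python3 - <<'E'
from h import *
print(env.get_obs(),env.nose_length)
for n in ['scene','top']:
    im,d=env.camera(n); cv2.imwrite(f'pics/{n}0.png',im); np.save(f'{n}0.npy',d); print(n,K(n))
E
```

```text
pics
{'time_s': 0.0, 'qpos': array([-4.78363621e+01,  2.05923640e+01,  6.34766229e-01, -2.03704119e-02,
       -7.01355231e+01, -1.65070962e+01]), 'dq': array([ 0.10817038,  0.0732482 , -0.05874195, -0.06041213,  0.07217191,
       -0.02656042]), 'joint_torque': array([-1.31945813e-03, -5.82716024e+01,  2.93043441e+01,  6.99675992e+00,
        6.81476711e-03, -1.40722004e-04]), 'eef_pos': array([ 0.2920469 , -0.60804949,  0.24261893]), 'tcp_rot': array([ 1.79905276e+02, -8.10122172e-03, -1.54350389e+02]), 'contact_force': array([ 0.13298481,  0.38342319, -0.21140858]), 'wrist_torque': array([ 0.06040499, -0.03112514,  0.00533877]), 'opening': 1.0015153241543449} 0.017
scene (np.float64(397.47799487973435), 285.5684879949576, 206.74072164906738, array([[-0.72315112, -0.6903877 ,  0.02042762,  0.42846741],
       [-0.30839412,  0.29628307, -0.90394104,  0.28934033],
       [ 0.61801742, -0.65998573, -0.42716894,  0.68497989],
       [ 0.        ,  0.        ,  0.        ,  1.        ]]))
top (np.float64(451.45334899025346), 272.4412795095201, 203.05659373204068, array([[ 4.26152111e-03, -9.99990852e-01,  3.68108326e-04,
         3.40058595e-02],
       [-9.91644031e-01, -4.27341257e-03, -1.28933521e-01,
         5.57630466e-01],
       [ 1.28933914e-01,  1.84420496e-04, -9.91653171e-01,
         1.34557488e+00],
       [ 0.00000000e+00,  0.00000000e+00,  0.00000000e+00,
         1.00000000e+00]]))
```

View pics/scene0.png

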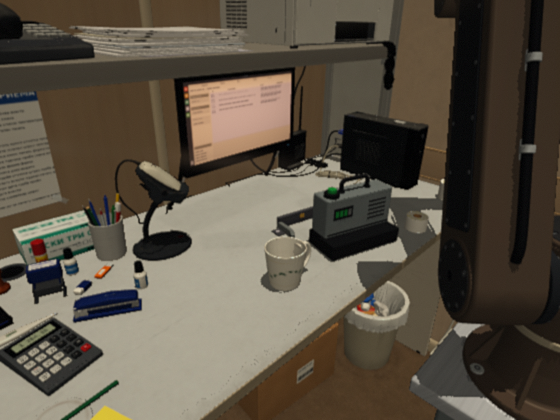

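View pics/top0.png

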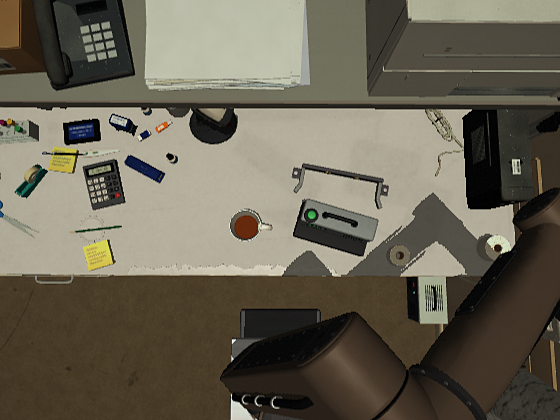

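```bash
python3 -c "
import cv2
im=cv2.imread('pics/top0.png'); cv2.imwrite('pics/top0c.png',cv2.resize(im[80:330,200:466],None,fx=3,fy=2.4*1.25*0.8,interpolation=cv2.INTER_CUBIC) if 0 else cv2.resize(im[130:330,180:446],None,fx=3,fy=3,interpolation=cv2.INTER_CUBIC))"
```

```text
(no output)
```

View pics/top0c.png

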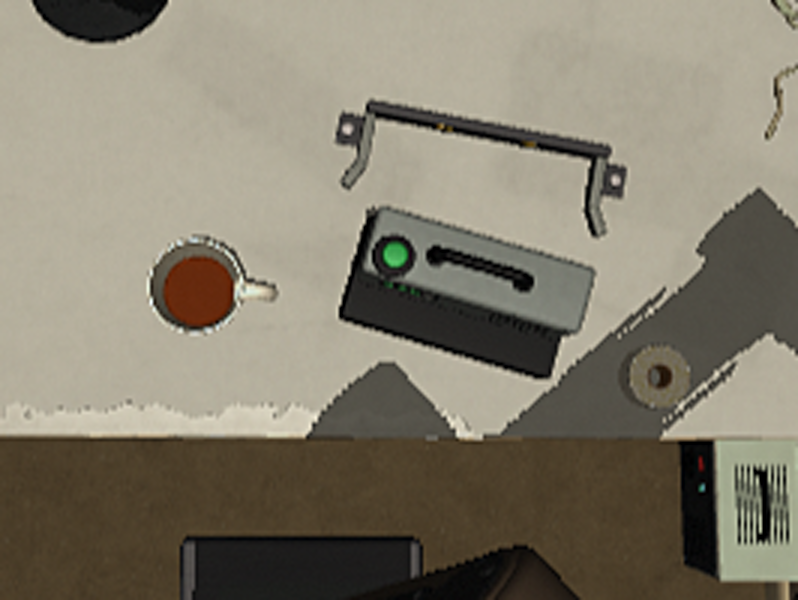

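```bash
cat > cloud.py <<'E'
from h import *
def cloud(n,d,k):
    f,cx,cy,T=k; v,u=np.indices(d.shape); P=np.stack([(u-cx)*d/f,(v-cy)*d/f,d,np.ones_like(d)],-1)
    return (P@np.linalg.inv(T).T)[...,:3]
def rect(P,m):
    q=(P[m][:,:2]*1000).astype(np.float32); return cv2.minAreaRect(q),cv2.boxPoints(cv2.minAreaRect(q)).round(1).tolist(),len(q)
E
python3 - <<'E'
from cloud import *
d=np.load('top0.npy'); k=K('top'); P=cloud('top',d,k)
print('cam',np.linalg.inv(k[3])[:3,3])
def pr(c): 
    u,v=180+c[0]/3,130+c[1]/3; return u,v
v,u=np.indices(d.shape)
box=(u>285)&(u<385)&(v>190)&(v<265)&(d>0)
dock=(u>285)&(u<400)&(v>158)&(v<205)&(d>0)
z=P[...,2]
for nm,m in [('top',box&(abs(z-.15)<.006)),('ledge',box&(abs(z-.045)<.006)),('stop',dock&(z>.03)&(z<.045)&(v<186)),('dockall',dock&(z>.012)&(z<.1)&(v<200))]:
    print(nm,rect(P,m), z[m].mean())
g=[ (400,255),(245,225)]
for uu,vv in g: print(P[vv,uu])
print('mug',rect(P,(u>225)&(u<275)&(v>200)&(v<250)&(z>.05)))
print('roll',rect(P,(u>380)&(u<415)&(v>240)&(v<270)&(z>.02)))
# desk z around
print(z[200:205,420:425].mean(), z[170:180,250:260].mean())
for c,h in [((340,318),.045),((550,376),.045),((345,322),0),((367,103),.036),((608,150),.036),((395,253),.172),((372,112),.036),((604,158),.036)]:
    print(c,onplane('top',*pr(c),h,k).round(4))
E
```

```text
cam [0.37933577 0.03614038 1.40622834]
top (((496.5578308105469, -150.3653564453125), (211.22982788085938, 65.74666595458984), 73.52143859863281), [[435.1000061035156, -242.3000030517578], [498.1000061035156, -261.0], [558.0, -58.400001525878906], [495.0, -39.79999923706055]], 1339) 0.14867618807595293
ledge (((477.4212951660156, -145.20184326171875), (220.74720764160156, 107.96260833740234), 72.77275085449219), [[393.20001220703125, -234.60000610351562], [496.29998779296875, -266.6000061035156], [561.7000122070312, -55.79999923706055], [458.6000061035156, -23.799999237060547]], 926) 0.04374732429546703
stop (((653.27490234375, -179.8726043701172), (254.7466583251953, 13.940644264221191), 78.98617553710938), [[622.0999755859375, -303.6000061035156], [635.7999877929688, -306.20001220703125], [684.5, -56.20000076293945], [670.7999877929688, -53.5]], 305) 0.034636273293032684
dockall (((627.7064208984375, -167.90396118164062), (272.62078857421875, 88.40360260009766), 85.16015625), [[572.2000122070312, -300.0], [660.2000122070312, -307.5], [683.2999877929688, -35.79999923706055], [595.20
[... 283 characters left out ...]
 [457.0, -12.5], [547.2999877929688, 131.6999969482422], [469.6000061035156, 180.39999389648438]], 346)
roll (((402.513916015625, -170.54727172851562), (412.58123779296875, 57.391502380371094), 89.08389282226562), [[370.5, -376.3999938964844], [427.8999938964844, -377.29998779296875], [434.5, 35.29999923706055], [377.1000061035156, 36.20000076293945]], 340)
-0.0013636355435134018 -0.001189020986407554
(340, 318) [ 0.4565 -0.027   0.045 ]
(550, 376) [ 0.3996 -0.2366  0.045 ]
(345, 322) [ 0.455  -0.0342  0.    ]
(367, 103) [ 0.6788 -0.0556  0.036 ]
(608, 150) [ 0.6306 -0.3029  0.036 ]
(395, 253) [ 0.509  -0.0716  0.172 ]
(372, 112) [ 0.6693 -0.0607  0.036 ]
(604, 158) [ 0.6222 -0.2986  0.036 ]
```

```bash
cat > mv.py <<'E'
from h import *
from scipy.spatial.transform import Rotation as Rn
def tool():
    o=env.get_obs(); return np.array(o['eef_pos']),Rn.from_euler('xyz',o['tcp_rot'],degrees=True),o
def Rt(yaw,tilt=0):
    # tool y along (sin a,-cos a); 'yaw' = a ; tilt deg: tips lead toward direction of box +x (yaw_box=a-180)
    base=Rn.from_euler('xyz',[180,0,yaw],degrees=True)
    ax=np.array([np.sin(np.radians(yaw)),-np.cos(np.radians(yaw)),0]) # box y dir
    return Rn.from_rotvec(-np.radians(tilt)*ax)*base
def delta(p,R):
    p0,R0,o=tool(); d=R0.inv().apply(np.array(p)-p0)*100; r=(R0.inv()*R).as_rotvec()
    print('shift cm',d.round(2),'rot rad',r.round(3),'| at',p0.round(4),o['tcp_rot'].round(2),'F',o['contact_force'].round(1),'t',round(o['time_s'],2))
E
python3 - <<'E'
from mv import *
k=K('wrist'); p,R,o=tool(); c=np.linalg.inv(k[3]); print('cam in tool',R.inv().apply(c[:3,3]-p), R.inv().apply(c[:3,2]))
print(Rt(163,6).apply([0,0,1]),Rt(163,6).apply([0,1,0]))
delta([.40,-.122,.244],Rt(163.1,6))
E
```

```text
cam in tool [ 0.07138904  0.00019219 -0.14090347] [-0.26263653  0.0017122   0.96489332]
[ 0.09996107 -0.03056116 -0.9945219 ] [2.92371705e-01 9.56304756e-01 1.23165367e-16]
shift cm [-30.77  39.14  -0.08] rot rad [ 0.04  -0.101  0.742] | at [ 0.292  -0.6081  0.2427] [ 1.7991e+02 -1.0000e-02 -1.5435e+02] F [ 0.  -0.3 -0.1] t 0.1
```

Call:
drive_tool(deltas="1 -4 5 0 0 0 0.1; 1 -8 10 0 0 -0.02 0.2; 1 -11 14 0 0 -0.03 0.3; 1 -15 18 0 0 -0.05 0.4; 1 -19 23 0 0.02 -0.06 0.5; 1 -22 28 0 0.02 -0.08 0.6; 1 -25 32 0 0.03 -0.09 0.7; 1 -28 36 0 0.04 -0.1 0.74")

```text
time_s: 0.9
eef_pos: [0.3772, -0.2217, 0.2432]
tcp_rot: [180.0, 6.0, 163.0]
contact_force: [2.3, 1.6, 0.6]
opening: 0.999
```

Run:
```python
from mv import *
im,d=env.camera('top'); cv2.imwrite('pics/top1.png',im)
c=np.array([.4254,-.1290]); bx=np.array([np.cos(np.radians(-16.9)),np.sin(np.radians(-16.9))])
# tip point = tcp+0.017*toolz ; front of tip 9.5 ahead
t=c-bx*(.0095+.012)-.017*np.array(Rt(163.1,6).apply([0,0,1]))[:2]
print(t)
delta([*t,.20],Rt(163.1,6)); delta([*t,.031],Rt(163.1,6))
```

```text
[ 0.40312827 -0.12223333]
shift cm [0.85 9.6  4.29] rot rad [ 0.002  0.002 -0.004] | at [ 0.3786 -0.2153  0.2433] [179.84   6.14 162.86] F [-5.9  1.5 -2.7] t 0.95
shift cm [ 2.66  9.55 21.09] rot rad [ 0.002  0.002 -0.004] | at [ 0.3786 -0.2153  0.2433] [179.84   6.14 162.86] F [-5.9  1.5 -2.7] t 0.95
```

View pics/top1.png

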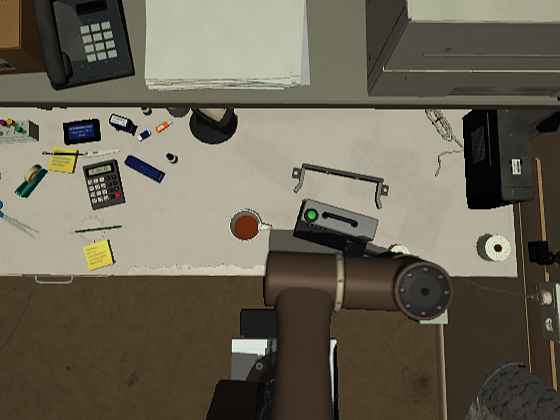

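Call:
drive_tool(deltas="1 0.2 3 0 0 0 0; 1 0.4 6 0 0 0 0; 1 0.5 9.6 1 0 0 0; 1 0.9 9.6 4.3 0 0 0; 1 1.3 9.6 8 0 0 0; 1 1.6 9.6 11 0 0 0;1 1.6 9.6 11 0 0 0")

```text
time_s: 1.65
eef_pos: [0.3999, -0.1223, 0.1292]
tcp_rot: [-180.0, 5.8, 162.9]
contact_force: [-0.1, -0.1, 0.1]
opening: 1.0
```

Run:
```python
from mv import *
for n in ['scene','wrist']:
    im,d=env.camera(n); cv2.imwrite(f'pics/{n}2.png',im)
delta([.4031,-.1222,.031],Rt(163.1,6))
```

```text
shift cm [ 1.07 -0.02 10.13] rot rad [ 0.001  0.002 -0.004] | at [ 0.403  -0.1222  0.1329] [179.9    6.09 162.89] F [ 0.7 -0.1  0.5] t 1.75
```

View pics/scene2.png

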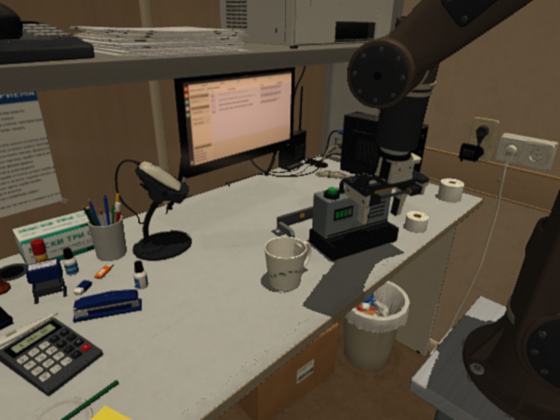

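View pics/wrist2.png

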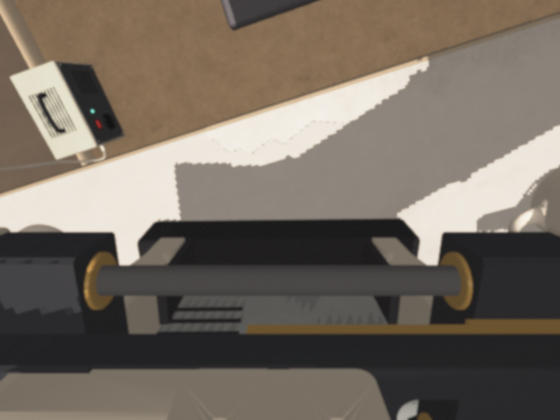

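Run:
```python
from cloud import *
from mv import *
k=K('wrist'); im,d=env.camera('wrist'); P=cloud('wrist',d,k)
for v in range(200,250,5): print(v,[P[v,u].round(3).tolist() for u in (200,280,360)])
# tips positions projected
p,R,o=tool()
for s in (-.055,.055): 
    for x in (-.0095,.0095): print(proj('wrist',p+R.apply([x,s,.017]),k))
for y in (-.11,0,.11):
  q=np.array([.478,-.145,0])+Rn.from_euler('z',-16.9,degrees=True).apply([-.055,y,.045]); print(proj('wrist',q,k))
```

```text
200 [[0.396, -0.192, -0.001], [0.416, -0.124, 0.0], [0.437, -0.057, 0.0]]
205 [[0.4, -0.193, -0.001], [0.421, -0.126, -0.001], [0.442, -0.058, -0.0]]
210 [[0.405, -0.195, 0.0], [0.425, -0.127, 0.0], [0.447, -0.059, -0.0]]
215 [[0.409, -0.197, 0.0], [0.431, -0.129, -0.001], [0.451, -0.06, 0.001]]
220 [[0.41, -0.194, 0.011], [0.429, -0.128, 0.013], [0.448, -0.063, 0.015]]
225 [[0.41, -0.192, 0.022], [0.429, -0.128, 0.024], [0.448, -0.065, 0.025]]
230 [[0.411, -0.19, 0.031], [0.429, -0.128, 0.033], [0.447, -0.067, 0.034]]
235 [[0.412, -0.188, 0.039], [0.429, -0.129, 0.041], [0.447, -0.069, 0.043]]
240 [[0.414, -0.188, 0.045], [0.432, -0.129, 0.045], [0.45, -0.071, 0.045]]
245 [[0.418, -0.19, 0.045], [0.435, -0.13, 0.046], [0.454, -0.072, 0.045]]
(np.float64(176.415098952506), np.float64(274.2950874912236))
(np.float64(173.47851910622327), np.float64(241.13236266825098))
(np.float64(381.49893996450123), np.float64(274.4620372960471))
(np.float64(384.5759274611589), np.float64(241.32044640150912))
(np.float64(132.98645406373967), np.float64(233.49159822820957))
(np.float64(277.9406716884881), np.float64(232.98190941196768))
(np.float64(422.62435741399054), np.float64(232.473171841476))
```

Call:
drive_tool(deltas="1 0.4 0 3.5 0 0 0; 1 0.8 0 7 0 0 0; 1 1 0 9 0 0 0; 1 1.1 0 10.1 0 0 0; 1 1.1 0 10.1 0 0 0")

```text
time_s: 2.3
eef_pos: [0.4043, -0.122, 0.0322]
tcp_rot: [179.9, 6.2, 162.9]
contact_force: [0.4, 0.1, 0.6]
opening: 0.999
```

```bash
cat > meas.py <<'E'
from cloud import *
from mv import *
import sys
tag=sys.argv[1]
k=K('top'); im,d=env.camera('top'); P=cloud('top',d,k); cv2.imwrite(f'pics/top{tag}.png',im)
cv2.imwrite(f'pics/top{tag}c.png',cv2.resize(im[130:330,180:446],None,fx=3,fy=3,interpolation=cv2.INTER_CUBIC))
z=P[...,2]; v,u=np.indices(d.shape)
m=(u>285)&(u<385)&(v>150)&(v<265)&(abs(z-.15)<.006)&(P[...,0]>.4)&(P[...,1]<0)&(P[...,1]>-.33)
m=cv2.morphologyEx(m.astype(np.uint8),cv2.MORPH_OPEN,np.ones((3,3)))>0
print('boxtop',rect(P,m))
im,d=env.camera('scene'); cv2.imwrite(f'pics/scene{tag}.png',im)
kw=K('wrist'); im,d=env.camera('wrist'); cv2.imwrite(f'pics/wrist{tag}.png',im)
p,R,o=tool(); print(p.round(4),o['tcp_rot'].round(2),'F',o['contact_force'].round(2),'M',o['wrist_torque'].round(2),o['time_s'])
E
python3 meas.py 3
```

```text
boxtop (((496.5171813964844, -149.88119506835938), (209.1107177734375, 65.64261627197266), 73.36821746826172), [[435.1000061035156, -240.6999969482422], [498.0, -259.5], [557.9000244140625, -59.099998474121094], [495.0, -40.29999923706055]], 1224)
[ 0.4052 -0.1217  0.0335] [179.77   6.34 162.87] F [ 0.26 -0.3   0.16] M [ 0.06  0.33 -0.03] 2.45
```

View pics/top3c.png

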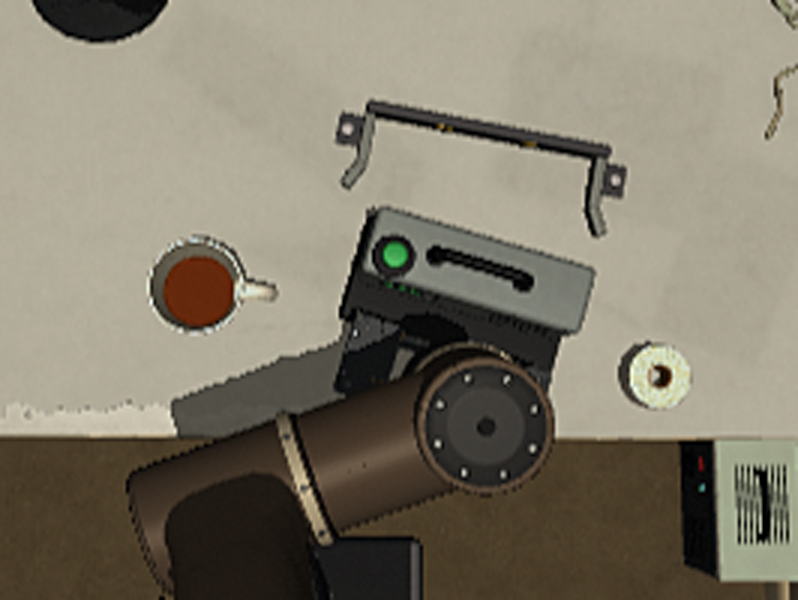

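View pics/wrist3.png

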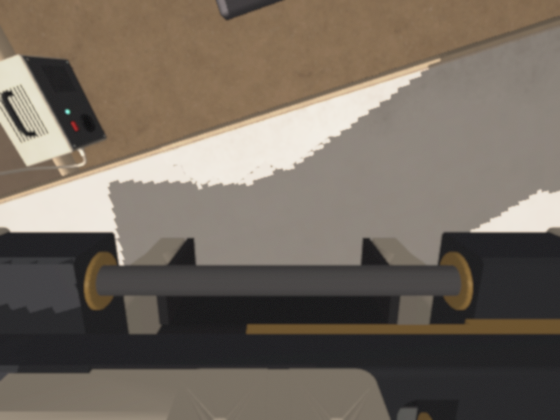

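```bash
cat > push.py <<'E'
from mv import *
D=np.array([.5904,-.1676]); A=np.radians(-11.0)
dx=np.array([np.cos(A),np.sin(A)]); dy=np.array([-np.sin(A),np.cos(A)])
def tgt(s,y,rel,z=.031,tilt=6):
    "box centre at dock (s,y) mm, rel yaw deg -> tcp pose"
    yaw=-11+rel; b=np.array([np.cos(np.radians(yaw)),np.sin(np.radians(yaw))])
    c=D+dx*s/1000+dy*y/1000; R=Rt(180+yaw,tilt); f=c-b*(.055+.0095); t=f-.017*R.apply([0,0,1])[:2]
    return [*t,z],R
E
python3 - <<'E'
from push import *
for s,y,r in [(-112,1.7,-5.6),(-105,1.5,-5.6),(-90,1,-4),(-75,.5,-2),(-60,0,0),(-40,0,0)]:
    print(s,end=' ');delta(*tgt(s,y,r))
E
```

```text
-112 shift cm [-1.23 -0.03  0.39] rot rad [ 0.003  0.006 -0.009] | at [ 0.4052 -0.1217  0.0335] [179.77   6.34 162.87] F [ 0.3 -0.3  0.2] t 2.45
-105 shift cm [-1.93  0.03  0.47] rot rad [ 0.003  0.006 -0.009] | at [ 0.4052 -0.1217  0.0335] [179.77   6.34 162.87] F [ 0.3 -0.3  0.2] t 2.45
-90 shift cm [-3.42 -0.05  0.64] rot rad [-0.     0.006 -0.037] | at [ 0.4052 -0.1217  0.0335] [179.77   6.34 162.87] F [ 0.3 -0.3  0.2] t 2.45
-75 shift cm [-4.92 -0.17  0.8 ] rot rad [-0.004  0.006 -0.072] | at [ 0.4052 -0.1217  0.0335] [179.77   6.34 162.87] F [ 0.3 -0.3  0.2] t 2.45
-60 shift cm [-6.43 -0.29  0.97] rot rad [-0.008  0.006 -0.106] | at [ 0.4052 -0.1217  0.0335] [179.77   6.34 162.87] F [ 0.3 -0.3  0.2] t 2.45
-40 shift cm [-8.4  -0.08  1.19] rot rad [-0.008  0.006 -0.106] | at [ 0.4052 -0.1217  0.0335] [179.77   6.34 162.87] F [ 0.3 -0.3  0.2] t 2.45
```

First contact and a small push.

Call:
drive_tool(deltas="1 -0.5 0 0.3 0 0 0; 1 -0.9 0 0.35 0 0 -0.01; 1 -1.2 0 0.4 0 0 -0.01; 1 -1.5 0 0.42 0 0 -0.01; 1 -1.8 0 0.45 0 0 -0.01; 1 -2.1 0 0.5 0 0 -0.01")

```text
time_s: 3.05
eef_pos: [0.4225, -0.1286, 0.03]
tcp_rot: [180.0, 6.0, 163.4]
contact_force: [-9.2, 3.6, 5.6]
opening: 0.998
```

```bash
python3 meas.py 4
python3 - <<'E'
from push import *
for s,y,r in [(-105,1.5,-5.6),(-90,1,-4),(-75,.5,-2),(-60,0,0),(-40,0,0)]:
    print(s,end=' ');delta(*tgt(s,y,r))
E
```

```text
boxtop (((501.1129150390625, -152.7183074951172), (210.63265991210938, 66.03742980957031), 73.55913543701172), [[439.6000061035156, -244.39999389648438], [503.0, -263.1000061035156], [562.5999755859375, -61.099998474121094], [499.29998779296875, -42.400001525878906]], 1215)
[ 0.423  -0.1287  0.03  ] [179.97   6.07 163.38] F [-5.85  0.11  0.28] M [0.06 2.24 0.  ] 3.2
-105 shift cm [-0.08  0.18 -0.09] rot rad [ 0.001  0.001 -0.   ] | at [ 0.423  -0.1287  0.03  ] [179.97   6.07 163.38] F [-5.8  0.1  0.3] t 3.2
-90 shift cm [-1.57  0.09  0.06] rot rad [-0.002  0.001 -0.028] | at [ 0.423  -0.1287  0.03  ] [179.97   6.07 163.38] F [-5.8  0.1  0.3] t 3.2
-75 shift cm [-3.07 -0.05  0.22] rot rad [-0.006  0.001 -0.063] | at [ 0.423  -0.1287  0.03  ] [179.97   6.07 163.38] F [-5.8  0.1  0.3] t 3.2
-60 shift cm [-4.58 -0.18  0.38] rot rad [-0.01   0.001 -0.097] | at [ 0.423  -0.1287  0.03  ] [179.97   6.07 163.38] F [-5.8  0.1  0.3] t 3.2
-40 shift cm [-6.55  0.02  0.59] rot rad [-0.01   0.001 -0.097] | at [ 0.423  -0.1287  0.03  ] [179.97   6.07 163.38] F [-5.8  0.1  0.3] t 3.2
```

View pics/scene4.png

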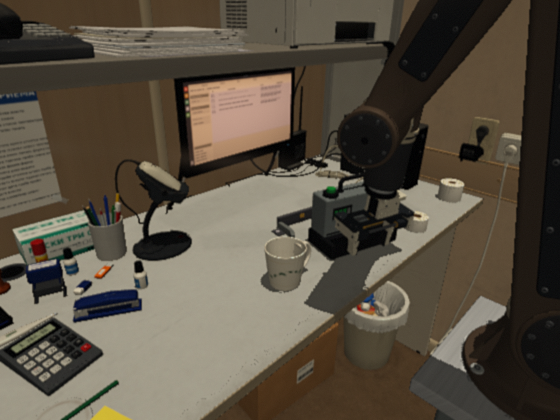

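Call:
drive_tool(deltas="1 -0.5 0.1 0 0 0 -0.01; 1 -1 0.1 0 0 0 -0.02; 1 -1.5 0.1 0.05 0 0 -0.03; 1 -2 0.05 0.1 0 0 -0.04; 1 -2.5 0 0.15 0 0 -0.05; 1 -3 -0.05 0.2 0 0 -0.065; 1 -3.5 -0.1 0.25 0 0 -0.08; 1 -4 -0.15 0.3 -0.01 0 -0.095")

```text
time_s: 4.0
eef_pos: [0.4575, -0.1421, 0.03]
tcp_rot: [-179.9, 5.7, 168.8]
contact_force: [-9.5, 0.5, 5.1]
opening: 0.999
```

```bash
cat > m2.py <<'E'
import subprocess,sys
E
python3 meas.py 5
python3 - <<'E'
from push import *
for s,y,r in [(-60,0,0),(-40,0,0),(-20,0,0),(0,0,0)]:
    print(s,end=' ');delta(*tgt(s,y,r))
E
```

```text
boxtop (((538.0614013671875, -157.8170928955078), (209.87969970703125, 65.302001953125), 78.6327896118164), [[485.3999938964844, -254.3000030517578], [549.4000244140625, -267.1000061035156], [590.7999877929688, -61.400001525878906], [526.7000122070312, -48.5]], 1224)
[ 0.4586 -0.1421  0.0302] [-179.96    5.81  168.77] F [-4.4   0.66 -2.6 ] M [-0.03  2.21  0.08] 4.15
-60 shift cm [-0.8   0.02 -0.  ] rot rad [-0.001 -0.003 -0.004] | at [ 0.4586 -0.1421  0.0302] [-179.96    5.81  168.77] F [-4.4  0.7 -2.6] t 4.15
-40 shift cm [-2.79  0.03  0.2 ] rot rad [-0.001 -0.003 -0.004] | at [ 0.4586 -0.1421  0.0302] [-179.96    5.81  168.77] F [-4.4  0.7 -2.6] t 4.15
-20 shift cm [-4.78  0.04  0.4 ] rot rad [-0.001 -0.003 -0.004] | at [ 0.4586 -0.1421  0.0302] [-179.96    5.81  168.77] F [-4.4  0.7 -2.6] t 4.15
0 shift cm [-6.77  0.04  0.6 ] rot rad [-0.001 -0.003 -0.004] | at [ 0.4586 -0.1421  0.0302] [-179.96    5.81  168.77] F [-4.4  0.7 -2.6] t 4.15
```

View pics/top5c.png

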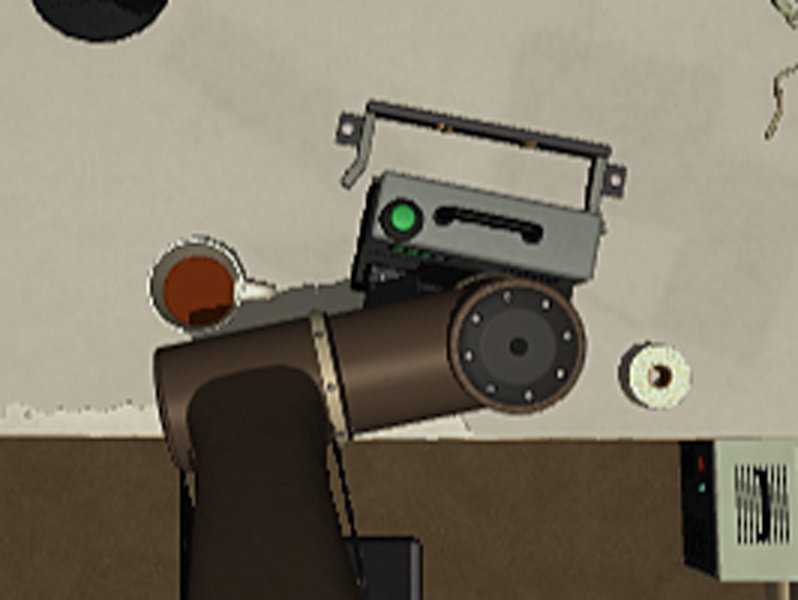

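Call:
drive_tool(deltas="1 -0.6 0 0 0 0 0; 1 -1.2 0 0.05 0 0 0; 1 -1.8 0 0.1 0 0 -0.004; 1 -2.4 0.03 0.15 0 0 -0.004; 1 -3 0.03 0.22 0 0 -0.004; 1 -3.6 0.03 0.28 0 0 -0.004; 1 -4.2 0.03 0.34 0 0 -0.004; 1 -4.8 0.03 0.4 0 0 -0.004")

```text
time_s: 4.95
eef_pos: [0.5035, -0.1515, 0.0302]
tcp_rot: [-179.9, 5.6, 168.9]
contact_force: [-7.2, 0.8, 0.9]
opening: 0.998
```

```bash
python3 meas.py 6
python3 - <<'E'
from push import *
for s,y,r in [(-20,0,0),(-10,0,0),(0,0,0),(5,0,0)]:
    print(s,end=' ');delta(*tgt(s,y,r))
E
```

```text
boxtop (((584.142333984375, -168.04714965820312), (209.75106811523438, 64.9671401977539), 79.14070129394531), [[532.5, -264.8999938964844], [596.2999877929688, -277.20001220703125], [635.7999877929688, -71.19999694824219], [572.0, -58.900001525878906]], 1119)
[ 0.505  -0.1514  0.0305] [-179.91    5.71  168.96] F [-4.39  0.68 -1.94] M [-0.03  1.75 -0.1 ] 5.1
-20 shift cm [-0.07  0.04 -0.04] rot rad [-0.002 -0.005 -0.001] | at [ 0.505  -0.1514  0.0305] [-179.91    5.71  168.96] F [-4.4  0.7 -1.9] t 5.1
-10 shift cm [-1.06  0.04  0.06] rot rad [-0.002 -0.005 -0.001] | at [ 0.505  -0.1514  0.0305] [-179.91    5.71  168.96] F [-4.4  0.7 -1.9] t 5.1
0 shift cm [-2.06  0.04  0.16] rot rad [-0.002 -0.005 -0.001] | at [ 0.505  -0.1514  0.0305] [-179.91    5.71  168.96] F [-4.4  0.7 -1.9] t 5.1
5 shift cm [-2.55  0.04  0.21] rot rad [-0.002 -0.005 -0.001] | at [ 0.505  -0.1514  0.0305] [-179.91    5.71  168.96] F [-4.4  0.7 -1.9] t 5.1
```

View pics/top6c.png

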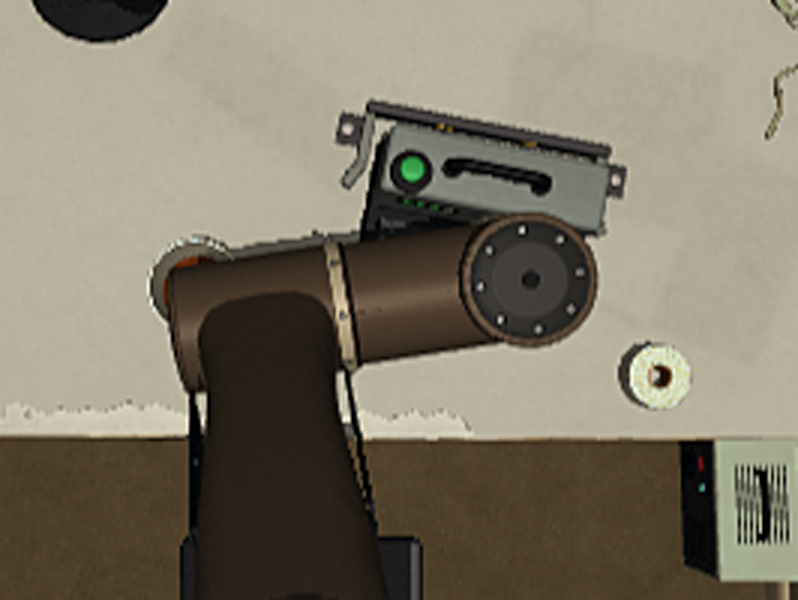

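Call:
drive_tool(deltas="1 -0.5 0 0 0 0 0; 1 -1 0 0.05 0 0 0; 1 -1.5 0 0.1 0 0 0; 1 -1.9 0 0.14 0 0 0; 1 -2.1 0 0.16 0 0 0; 1 -2.2 0 0.17 0 0 0")

```text
time_s: 5.7
eef_pos: [0.525, -0.1556, 0.0305]
tcp_rot: [-179.9, 5.5, 168.9]
contact_force: [-8.0, 2.2, 2.1]
opening: 1.0
```

```bash
python3 meas.py 7
python3 - <<'E'
from push import *
for s,y,r in [(0,0,0),(5,0,0)]:
    print(s,end=' ');delta(*tgt(s,y,r))
E
```

```text
boxtop (((605.6921997070312, -172.28384399414062), (210.7313690185547, 64.93084716796875), 79.58494567871094), [[554.7000122070312, -270.0], [618.5999755859375, -281.79998779296875], [656.7000122070312, -74.5], [592.7999877929688, -62.79999923706055]], 1112)
[ 0.525  -0.1556  0.0305] [-179.88    5.57  168.93] F [-6.06  0.78 -0.24] M [ 0.4   2.48 -0.06] 5.85
0 shift cm [-0.02  0.07 -0.05] rot rad [-0.002 -0.008 -0.001] | at [ 0.525  -0.1556  0.0305] [-179.88    5.57  168.93] F [-6.1  0.8 -0.2] t 5.85
5 shift cm [-0.52  0.07  0.  ] rot rad [-0.002 -0.008 -0.001] | at [ 0.525  -0.1556  0.0305] [-179.88    5.57  168.93] F [-6.1  0.8 -0.2] t 5.85
```

Call:
drive_tool(deltas="1 -0.2 0 0 0 0 0; 1 -0.35 0 0 0 0 0; 1 -0.5 0 0 0 0 0;1 -0.6 0 0 0 0 0")

```text
time_s: 6.25
eef_pos: [0.5293, -0.1567, 0.0305]
tcp_rot: [-179.9, 5.4, 168.9]
contact_force: [-4.1, 1.2, -2.0]
opening: 0.996
```

Call:
drive_tool(deltas="1 -0.2 0 0 0 0 0; 1 -0.4 0 0 0 0 0; 1 -0.5 0 0 0 0 0;1 -0.6 0 0 0 0 0")

```text
time_s: 6.65
eef_pos: [0.5308, -0.1576, 0.0301]
tcp_rot: [-179.8, 5.0, 168.9]
contact_force: [-16.6, 7.7, 9.7]
opening: 1.0
```

```bash
python3 meas.py 8
```

```text
boxtop (((611.2461547851562, -174.0908966064453), (209.7451171875, 64.61933135986328), 78.92436981201172), [[559.4000244140625, -270.79998779296875], [622.7999877929688, -283.20001220703125], [663.0999755859375, -77.4000015258789], [599.7000122070312, -65.0]], 1004)
[ 0.5307 -0.1576  0.0301] [-179.78    5.01  168.88] F [-14.88   6.04   6.14] M [2.47 5.19 0.59] 6.8
```

View pics/top8c.png

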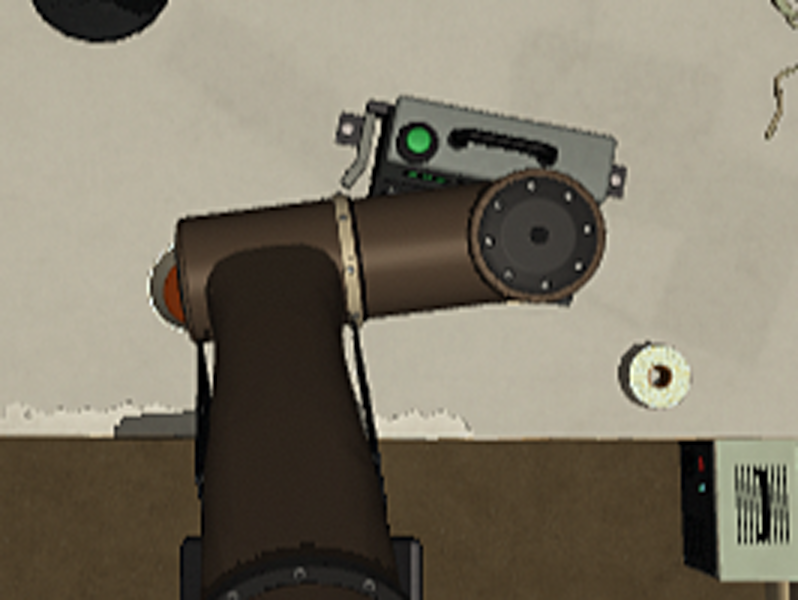

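View pics/scene8.png

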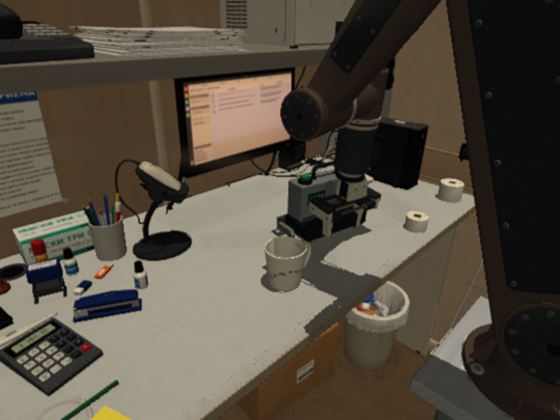

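Call:
drive_tool(deltas="1 -0.4 0 0 0 0 0; 1 -0.6 0 0 0 0 0; 1 -0.7 0 0 0 0 0;1 -0.7 0 0 0 0 0")

```text
time_s: 7.2
eef_pos: [0.5308, -0.1587, 0.0291]
tcp_rot: [-179.7, 4.4, 168.9]
contact_force: [-19.2, 8.4, 9.2]
opening: 1.004
```

```bash
python3 meas.py 9
```

```text
boxtop (((611.5812377929688, -173.38458251953125), (208.9299774169922, 64.56523132324219), 78.96265411376953), [[559.9000244140625, -269.70001220703125], [623.2999877929688, -282.1000061035156], [663.2999877929688, -77.0], [599.9000244140625, -64.69999694824219]], 919)
[ 0.5308 -0.1586  0.0291] [-179.67    4.38  168.86] F [-20.45   8.35  10.02] M [3.37 7.05 1.06] 7.35
```

Call:
drive_tool(deltas="1 1.5 0 0 0 0 0; 1 3 0 -0.3 0 0 0; 1 4 0 -2 0 0 0; 1 4 0 -6 0 0 0; 1 4 0 -10 0 0 0; 1 4 0 -14 0 0 0; 1 4 0 -18 0 0 0; 1 4 0 -22 0 0 0")

```text
time_s: 8.15
eef_pos: [0.4763, -0.1464, 0.2484]
tcp_rot: [-179.7, 4.6, 168.9]
contact_force: [0.7, 0.7, -0.7]
opening: 1.002
```

```bash
python3 meas.py 10;python3 - <<'E'
from cloud import *
from push import *
im=cv2.imread('pics/top10.png').astype(int); b,g,r=im[...,0],im[...,1],im[...,2]
m=(g>r+50)&(g>b+40); v,u=np.nonzero(m[130:260,280:380]); print(len(u)); u=u.mean()+280; v=v.mean()+130
c=onplane('top',u,v,.172); print('button',u,v,c)
print('expect',D+dx*(.002+.006)+dy*.08)
delta([c[0],c[1],.25],Rt(169,0)); 
E
```

```text
boxtop (((611.284912109375, -174.0912322998047), (208.49391174316406, 64.91830444335938), 79.46331024169922), [[560.2999877929688, -270.6000061035156], [624.0999755859375, -282.5], [662.2999877929688, -77.5], [598.4000244140625, -65.69999694824219]], 1139)
[ 0.478  -0.1463  0.2494] [-179.78    4.92  168.89] F [ 0.22  0.25 -0.56] M [0.06 0.27 0.03] 8.3
55
button 319.23636363636365 176.87272727272727 [ 0.61371879 -0.0933115   0.172     ]
expect [ 0.61351774 -0.0905963 ]
shift cm [-12.25   7.82   0.97] rot rad [-0.004  0.086 -0.002] | at [ 0.478  -0.1463  0.2494] [-179.78    4.92  168.89] F [ 0.2  0.3 -0.6] t 8.3
```

View pics/wrist10.png

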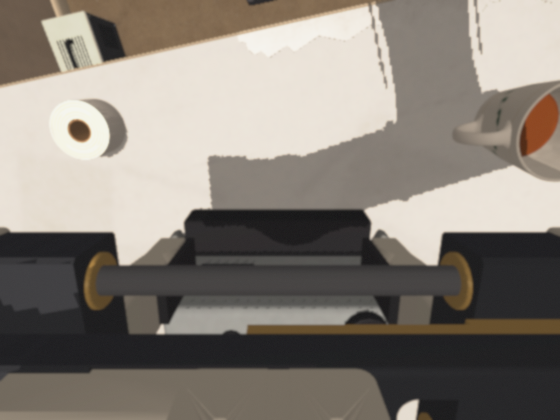

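View pics/top10c.png

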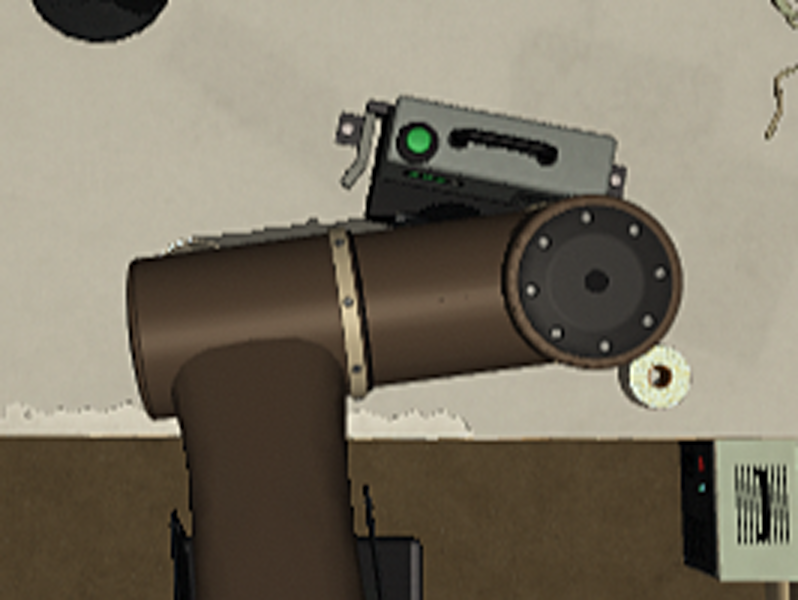

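Call:
drive_tool(deltas="-1 -3 2 0.2 0 0.02 0; -1 -6 4 0.4 0 0.04 0; -1 -9 6 0.7 0 0.06 0; -1 -12 7.8 0.9 0 0.086 0; -1 -12.3 7.8 0.9 0 0.086 0; -1 -12.3 7.8 0.9 0 0.086 0")

```text
time_s: 8.9
eef_pos: [0.6149, -0.0932, 0.2486]
tcp_rot: [-179.7, -0.1, 168.9]
contact_force: [-1.3, -0.4, 0.3]
opening: 0.516
```

```bash
python3 meas.py 11;python3 - <<'E'
from push import *
delta([.6137,-.0930,.20],Rt(169,0)); 
p,R,o=tool(); print(o['opening'],R.apply([0,0,1]))
E
```

```text
boxtop (((608.8310546875, -174.31857299804688), (206.15689086914062, 63.514373779296875), 81.20572662353516), [[561.7000122070312, -271.29998779296875], [624.5, -281.0], [656.0, -77.30000305175781], [593.2000122070312, -67.5999984741211]], 563)
[ 0.6134 -0.0938  0.2505] [-1.7978e+02 -1.0000e-02  1.6886e+02] F [ 0.11 -0.23 -0.8 ] M [-0.04 -0.04 -0.  ] 9.05
shift cm [-0.02  0.11  5.05] rot rad [-0.004 -0.    -0.002] | at [ 0.6134 -0.0938  0.2505] [-1.7978e+02 -1.0000e-02  1.6886e+02] F [ 0.1 -0.2 -0.8] t 9.05
0.37774417495771767 [-9.23999763e-04 -3.77886141e-03 -9.99992433e-01]
```

View pics/wrist11.png

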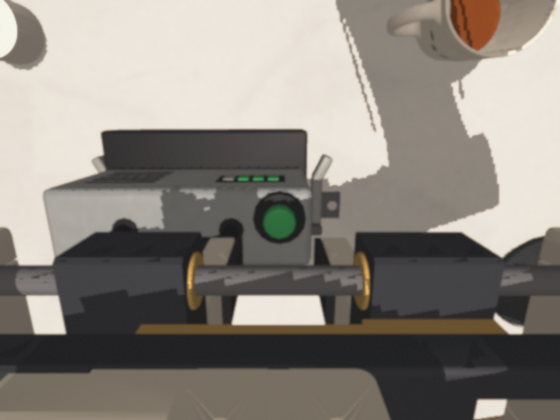

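View pics/scene11.png

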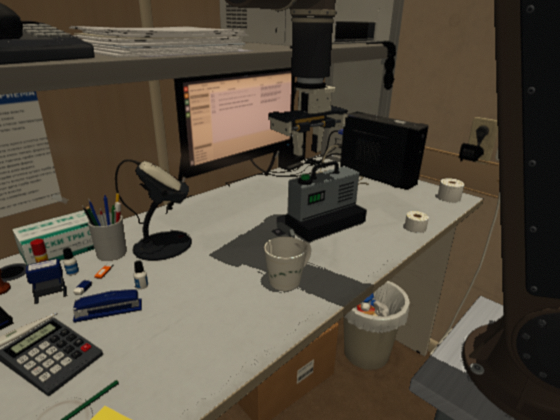

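Call:
drive_tool(deltas="-1 0 0.1 0 0 0 0; -1 0 0.1 0 0 0 0; -1 0 0.1 0 0 0 0; -1 0 0.1 0 0 0 0; -1 0 0.1 0 0 0 0", grip_force=10)

```text
time_s: 9.55
eef_pos: [0.6135, -0.0929, 0.2507]
tcp_rot: [-179.8, 0.0, 168.9]
contact_force: [-1.4, 0.5, -0.4]
opening: 0.011
```

Run:
```python
from cloud import *
from push import *
k=K('wrist'); im,d=env.camera('wrist'); P=cloud('wrist',d,k); cv2.imwrite('pics/wrist12.png',im)
b,g,r=[im[...,i].astype(int) for i in range(3)]
m=(g>r+40)&(g>b+30)&(d>0)&(abs(P[...,2]-.172)<.006); v,u=np.nonzero(m); print(len(u),u.mean(),v.mean(),u.min(),u.max(),v.min(),v.max())
q=P[m]; print('green cloud min/max',q.min(0),q.max(0),'mid',(q.min(0)+q.max(0))/2,'mean',q.mean(0),np.median(q[:,2]))
# collar height: dark pixels around
for uu in range(250,312,4): print(uu,P[222,uu].round(4),im[222,uu])
delta([.6137,-.0930,.20],Rt(169,0)); print(env.get_obs()['opening'])
```

```text
771 277.76783398184176 221.88326848249028 262 293 206 237
green cloud min/max [ 0.60465367 -0.10487262  0.16628103] [ 0.62701503 -0.08257268  0.17409681] mid [ 0.61583435 -0.09372265  0.17018892] mean [ 0.61501454 -0.09361438  0.17138983] 0.17158727566596033
250 [ 0.6181 -0.1166  0.1493] [91 95 96]
254 [ 0.6148 -0.1117  0.1618] [37 37 37]
258 [ 0.6155 -0.1089  0.1613] [30 29 29]
262 [ 0.6129 -0.1047  0.1714] [46 78 37]
266 [ 0.613  -0.1018  0.1728] [ 61 107  46]
270 [ 0.6137 -0.099   0.1724] [ 61 109  46]
274 [ 0.6144 -0.0962  0.172 ] [ 60 107  46]
278 [ 0.615  -0.0934  0.1717] [ 61 108  47]
282 [ 0.6154 -0.0906  0.1721] [ 60 108  46]
286 [ 0.6163 -0.0878  0.171 ] [ 60 108  47]
290 [ 0.6167 -0.085   0.1715] [ 60 108  47]
294 [ 0.6206 -0.0823  0.1616] [44 71 36]
298 [ 0.6213 -0.0794  0.1613] [32 31 32]
302 [ 0.6218 -0.0765  0.1614] [38 38 39]
306 [ 0.6268 -0.0732  0.1484] [89 92 93]
310 [ 0.6719 -0.0654  0.0197] [71 74 76]
shift cm [-0.02  0.01  5.06] rot rad [-0.004  0.    -0.002] | at [ 0.6135 -0.0929  0.2506] [-179.78    0.    168.86] F [-0.5  0.  -0.2] t 9.6
0.0026149834216811323
```

View pics/wrist12.png

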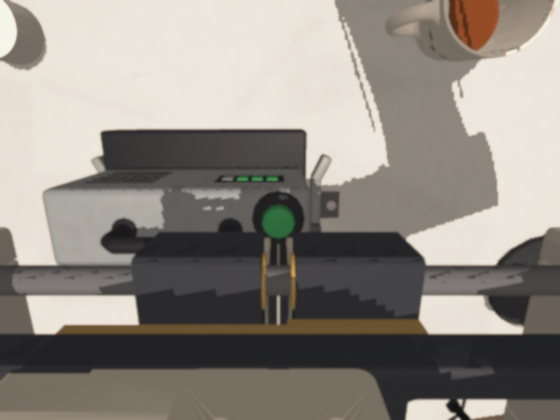

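Call:
drive_tool(deltas="-1 -0.15 0 2 0 0 0; -1 -0.15 0 4 0 0 0; -1 -0.15 0 5 0 0 0; -1 -0.15 0 5.6 0 0 0; -1 -0.15 0 5.6 0 0 0")

```text
time_s: 10.1
eef_pos: [0.6148, -0.0934, 0.1941]
tcp_rot: [-179.8, -0.1, 168.9]
contact_force: [-0.2, -0.0, 0.1]
opening: 0.006
```

Run:
```python
from push import *
im,d=env.camera('scene'); cv2.imwrite('pics/scene13.png',cv2.resize(im[130:270,240:420],None,fx=4,fy=4,interpolation=cv2.INTER_CUBIC))
delta([.615,-.0936,.189],Rt(169,0))
```

```text
shift cm [ 0.01 -0.02  0.58] rot rad [-0.004  0.    -0.002] | at [ 0.6152 -0.0934  0.1948] [-1.7977e+02  1.0000e-02  1.6887e+02] F [ 0.6 -0.9  0.3] t 10.15
```

View pics/scene13.png

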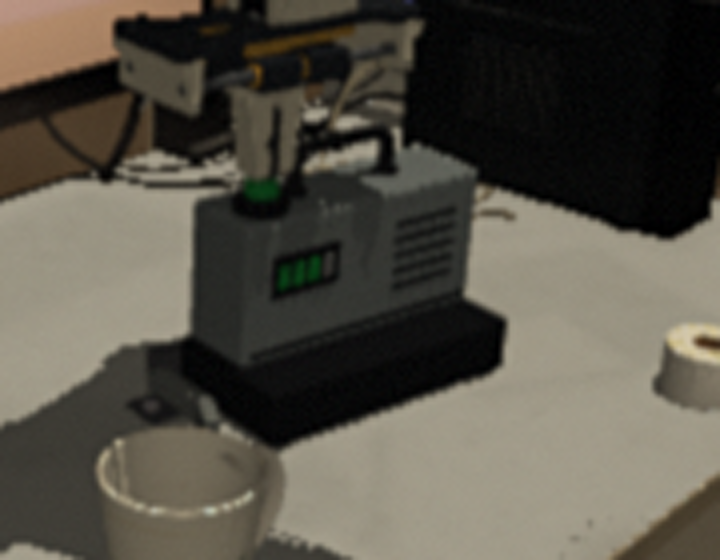

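Call:
drive_tool(deltas="-1 0 0 0.4 0 0 0; -1 0 0 0.7 0 0 0; -1 0 0 1 0 0 0; -1 0 0 1.2 0 0 0; -1 0 0 1.4 0 0 0; -1 0 0 1.5 0 0 0; -1 0 0 1.5 0 0 0")

```text
time_s: 10.85
eef_pos: [0.6159, -0.0934, 0.183]
tcp_rot: [-179.8, 0.2, 168.9]
contact_force: [-6.8, 2.8, 19.6]
opening: 0.008
```

Call:
drive_tool(deltas="-1 0 0 0.2 0 0 0; -1 0 0 0.2 0 0 0; -1 0 0 -0.5 0 0 0; -1 0 0 -2 0 0 0; -1 0 0 -5 0 0 0; -1 0 0 -9 0 0 0; -1 0 0 -10 0 0 0")

```text
time_s: 11.55
eef_pos: [0.6172, -0.0933, 0.2876]
tcp_rot: [-179.8, 0.5, 168.9]
contact_force: [-0.3, -0.2, -0.1]
opening: 0.005
```

Call:
drive_tool(deltas="-1 4 0 0 0 0 0; -1 8 0 0 0 0 0; -1 11 -3 0 0 0 0; -1 14 -8 0 0 0 0; -1 16 -13 0 0 0 0; -1 18 -18 0 0 0 0; -1 18 -20 0 0 0 0; -1 18 -20 0 0 0 0")

```text
time_s: 12.35
eef_pos: [0.4001, -0.2577, 0.2866]
tcp_rot: [-179.8, 0.5, 168.7]
contact_force: [-0.7, 0.4, 0.3]
opening: 0.006
```

```bash
python3 meas.py 14
python3 - <<'E'
from cloud import *
k=K('top'); im,d=env.camera('top'); P=cloud('top',d,k)
b,g,r=[im[...,i].astype(int) for i in range(3)]
m=(g>r+50)&(g>b+40)&(d>0);m[:130]=0;m[260:]=0;m[:,:280]=0;m[:,380:]=0
m&=P[...,2]>.155; print('button z',np.median(P[m][:,2]),m.sum())
E
```

```text
boxtop (((610.82568359375, -173.78378295898438), (208.72560119628906, 65.60537719726562), 78.97613525390625), [[558.7000122070312, -269.8999938964844], [623.0999755859375, -282.5], [663.0, -77.5999984741211], [598.5999755859375, -65.0999984741211]], 1157)
[ 0.402  -0.2551  0.2864] [-179.82    0.51  168.89] F [ 0.43  0.04 -0.71] M [ 0.   -0.06  0.01] 12.5
button z 0.17030055340923655 53
```

View pics/top14c.png

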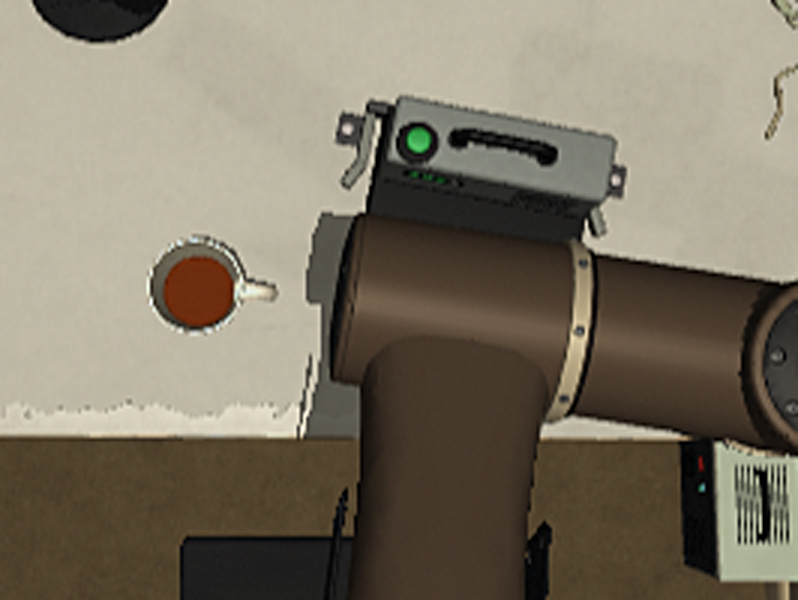

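View pics/scene14.png

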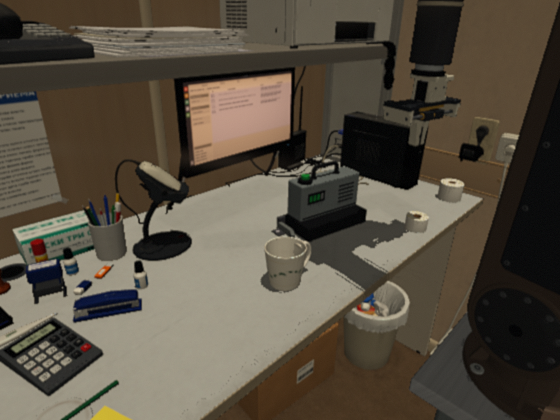

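```bash
python3 -c "
from cell import env
print(env.sign_off())"
```

```text
the job is handed in; nothing more can be done
None
```

The box is home and square in the dock, the green button has been pressed fully and is back up, and I handed the job in at about 12.5 s. No verdict was reported, so what follows rests on my own measurements.

**Pushing:** I pushed the base with both open fingertips about 15 mm above the desk. The box turned about 5.6° on the way to line up with the dock, and I kept pushing until it stopped moving against the back stop at about 20 N.

**Pressing:** The closed fingers stopped after 6 mm of button travel, at about 20 N against the button's 5 N. I then lifted clear and moved the arm away.

**Final checks:**

| Check | Measured | Wanted |
|---|---|---|
| Box position along the dock | about +3 mm | +2 mm nominal, above -4 mm |
| Box position across the dock | about -2 mm | within 12 mm |
| Box turn against the dock | about 0° | below 0.06 rad (3.4°) |
| Button top height | about 171.6 mm, after correcting a 1.3 mm depth bias | 172 mm when up |

- **Calibration:** the +3 mm against +2 mm is within the 2 mm camera calibration.
- **Mug, label roll and correction fluid:** they look unmoved in the pictures. The final top view hides the roll, so I checked that one in the scene view. I did not measure any of them.
- **Contact:** the tool was touching nothing at the end, with only sensor noise under 1 N. The pictures showed the fingers clear of the carry handle throughout.

No check failed.

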